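# Point out the unguarded gouge, its cork and its place

### The arm

A 7-joint arm with a two-finger parallel gripper is mounted at the origin on a cart in front of the work surface, level with it; the furniture and walls round the work are solid. World frame = base frame: x ahead of the robot, y to its left, z up, the work surface at z = 0. Lengths are in m, angles in rad, forces in N, time in s.
With the tool pointing down it reaches from about 0.425 to 0.925 m from the base axis. Payload 6.8 kg.
Tool frame: the origin (TCP) lies at the very end of the fingers, on their centre line; the grasp point (between the pads) lies 19 mm behind it; z points along the fingers, y is the line along which they close (so a half turn about z gives the same grasp; the last joint's range is limited). The gripper opens to 85 mm and grips with 20 to 120 N. Pads are 22 mm wide; open, the fingers measure 114 mm over their backs; the gripper's body (76 mm by 85 mm) begins 54 mm behind the grasp point. The pads swing forward as they close: fully open they stand 13 mm farther back than shut.
Start: joints at [1.051, 0.477, 0.022, 1.555, -0.011, 1.109, -0.083], TCP at [0.27, -0.619, 0.231] pointing down, gripper open.
Joint ranges: [-2.96, 2.96], [-0.34, 2.1], [-1.41, 1.46], [0.24, 2.44], [-1.37, 4.51], [0.17, 1.92], [-2.96, 2.96]. Speed limits (rad/s): [2.39, 2.39, 3.14, 3.14, 3.14, 3.14, 3.14].

### API

Orientations are given as a unit quaternion [w, x, y, z].
In Python, from station import get_obs, read_camera, hand_in gives the robot as it stands.
- The arm moves only by the tool arm_command, never from a script. Its argument "commands" is one flat list of numbers, 7 for each row, row after row: the shift along the tool's x, y, z in m, then the turn, a rotation vector about the tool's x, y, z in degrees, then the opening, from 0 (shut) to 1 (fully open). In form: [tx, ty, tz, rx, ry, rz, fingers, tx, ty, tz, rx, ry, rz, fingers, ...]. A call has 1 to 8 rows; each row is the pose to reach, as a shift and turn from the pose commanded when the call began, along the tool's axes at that moment; what a row does not reach only later rows make up. A row lasts 1/10 s, in which the tool goes at most 50 mm and 8.59 degrees, less where a joint would pass 70% of its speed; a pose out of reach is approached as far as the arm can. A call with a gripper value outside its range is refused whole. The fingers move at their own pace and stop on an object; "force" is the grip in N (left out, the last holds). Time passes only in rows, so rows that repeat a pose let the fingers close. It gives the time, the measured TCP pose, the force, the opening and the grip force at its end, in the units of the state.
- get_obs(): the state, without advancing time (a new reading comes with each control period).
- read_camera(name): name is "scene" or "top" or "wrist"; returns a dict with "img" (480x640x3 uint8, red, green, blue), "camera_matrix" (3x3 intrinsics, pixels), "pose" (4x4, takes a point from camera to world coordinates). Camera axes: x right, y down, z forward; pixel columns grow to the right and rows downward; lengths in m; the calibration is good to about 2 mm. A picture is of the moment at which its call begins. There is no depth.
- hand_in(): hands the job in; it is judged then, once.
The state is a dict: "t": time; "q": joint angles; "joint_vel": joint speeds; "joint_torque": joint torques, N m; "eef_pos": TCP position; "tool_rot": TCP orientation; "contact_force": force on the tool from outside, world axes, zero at the start; "torque": the same for the moment, N m; "gripper_width": opening from 0.0 (shut) to 1.0 (fully open); "grasp_force": force on a finger pad.
Only numpy, scipy, OpenCV 4.12 (cv2) and the standard library are available. Lean on these libraries where they do the work, as an engineer would, in place of code of your own. Each camera call takes 0.05 s, during which the arm holds its last target. There are 200 camera calls.

### The job

Show an apprentice a job by pointing straight down with the fingertips, for two seconds each, from two or three centimetres above: first at the middle of the bare steel of the one of the three wood-handled cutting tools in front of the robot that has no cork on it, then at the loose cork standing on end, then at the middle of the plain board where that tool is to be laid. Touch and move nothing, travel between them well above the bench, and do not come down over the corked tools' corks or the two loose corks lying on their sides. Finish with the hand raised about 20 cm above the bench, clear of everything.

Things in the scene. Friction and masses are not known exactly. Their poses are not given: they have to be found in the camera images.
- bare_steel (a point): middle of the bare steel blade of the unguarded gouge, 6 mm above the bench; its x, y and z axes are those of gouge_bare. The blade is a thin bar some 3 mm wide, bare over the last 30 mm of the tool (15 mm either way from here along y), no more than 10 mm high.
- gouge_bare: the small gouge with no cork: slightly paler brown wooden handle, brass collar, bare steel blade, 124 mm long and 28 mm high, lying flat. Origin on the bench under the middle of its length; handle towards +y, blade and point towards -y, z up. Loose.
- gouge_pear: a gouge with a brown pear-shaped wooden handle and a cork on its point, 136 mm long, 27 mm high, lying flat; origin and axes as for the bare gouge. Loose, not to be pointed at.
- pear_cork (a point): upper side of the middle of the cork guard on the pear-handled gouge; the cork is 23 mm thick and 30 mm long
- graver_short: a short graver with a brown wooden handle and a cork on its point, 114 mm long, 27 mm high, lying flat; origin and axes as for the bare gouge. Loose, not to be pointed at.
- short_cork (a point): upper side of the middle of the cork guard on the short graver; the cork is 23 mm thick and 30 mm long
- cork_upright: the loose bottle cork that stands on end, 23 mm in diameter, 31 mm high; origin at the centre of its foot, z up. Falls over at a touch.
- cork_top (a point): centre of the top of the upright cork, 31 mm above the bench
- cork_side_a: a loose cork lying on its side, 22 mm in diameter, 30 mm long; origin at its underside, its length along y. Not to be pointed at.
- cork_side_b: another loose cork lying on its side, 22 mm in diameter, 28 mm long; origin at its underside, its length along y. Not to be pointed at.
- small_board: plain bare plywood board lying flat on the bench, 131 mm (x) by 190 mm (y) and 12 mm thick, loose; origin under its middle, z up. The only board on the bench.
- board_middle (a point): middle of the board's upper face, 12 mm above the bench
- steel: small ground steel block, 22 x 30 x 16 mm, loose bystander; origin under its middle
- rubber: eraser, 21 x 38 x 13 mm, loose bystander; origin under its middle
- glue: white glue bottle with a long nozzle, 71 mm in diameter and 203 mm high, loose bystander to the right of the board; origin under its middle

How it is judged:
By the outcome, as a careful person would: the job done as asked, in the order asked, and still so for the second after the job is handed in, with the robot touching nothing.
It also fails if it takes over 59 s, if anything falls off the work surface, if the arm or the gripper's body presses on something with over 40 N, if the wrist force passes 120 N, or if a joint passes its speed limit or range.

## Working session

There is one attempt and no reset: what is moved stays moved. The work goes in short steps, Python scripts to look and compute and a tool call to move; the robot and the scene stay as the last step left them, time stands still between calls to the robot, and variables do not carry over. Pictures are saved under pics/ and viewed, at most 10 in all, crops included, and the job is handed in when it is done.

Besides the shell and the picture viewer there is one more tool, called after "Emit:" as name(argument=value, ...) on one line, values as JSON. arm_command: Moves the arm, as the interface text tells. Its arguments: {"type":"object","properties":{"commands":{"type":"array","items":{"type":"number"}},"force":{"type":"number"}},"required":["commands"]}

```bash
mkdir -p pics
cat > h.py <<'E'
import numpy as np, cv2
from station import get_obs, read_camera
def ray(c,u,v,z):
    K,P=c["camera_matrix"],c["pose"]
    d=P[:3,:3]@np.linalg.solve(K,[u,v,1.0]);o=P[:3,3]
    return o+d*(z-o[2])/d[2]
E
python3 - <<'E'
from h import *
import pickle
for n in("top","scene"):
    c=read_camera(n);pickle.dump(c,open(n+".pkl","wb"))
    cv2.imwrite(f"pics/{n}1.png",c["img"][:,:,::-1]);print(n,c["pose"].round(3).tolist(),c["camera_matrix"][0,0])
o=get_obs();print(o["t"],o["eef_pos"],o["tool_rot"],o["gripper_width"])
E
```

```text
top [[0.017, -0.986, 0.169, 0.339], [-1.0, -0.02, -0.016, -0.04], [0.019, -0.168, -0.986, 1.332], [0.0, 0.0, 0.0, 1.0]] 436.9309411437785
scene [[-0.547, -0.461, 0.699, -0.263], [-0.837, 0.322, -0.443, 0.489], [-0.021, -0.827, -0.562, 0.714], [0.0, 0.0, 0.0, 1.0]] 509.57757627208207
0.1 [ 0.26992404 -0.61811425  0.23040746] [-7.92502520e-04  9.78883159e-01  2.04418897e-01 -2.18093834e-04] 1.0024008629282901
```

View pics/top1.png

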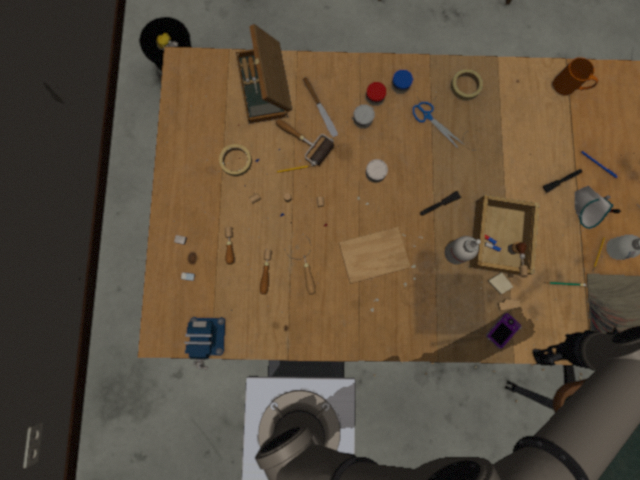

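View pics/scene1.png

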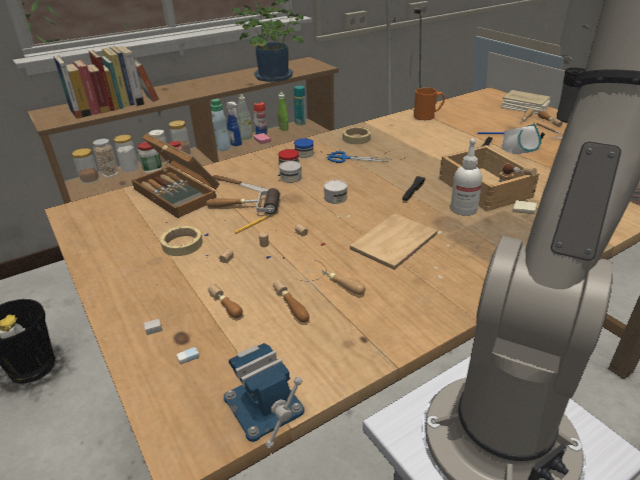

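The overview shows three tools at about (230,245), (266,270) and (308,275) in the top view, with the board at (375,255). The corks are at (255,198), (288,197) and (320,201). I'll enlarge both views.

Run:
```python
from h import *
import pickle
t=pickle.load(open("top.pkl","rb"))["img"][180:300,215:415,::-1]
s=pickle.load(open("scene.pkl","rb"))["img"][215:335,200:400,::-1]
cv2.imwrite("pics/tc.png",cv2.resize(t,None,fx=4,fy=4,interpolation=2))
cv2.imwrite("pics/sc.png",cv2.resize(s,None,fx=4,fy=4,interpolation=2))
```

```text
(no output)
```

View pics/tc.png

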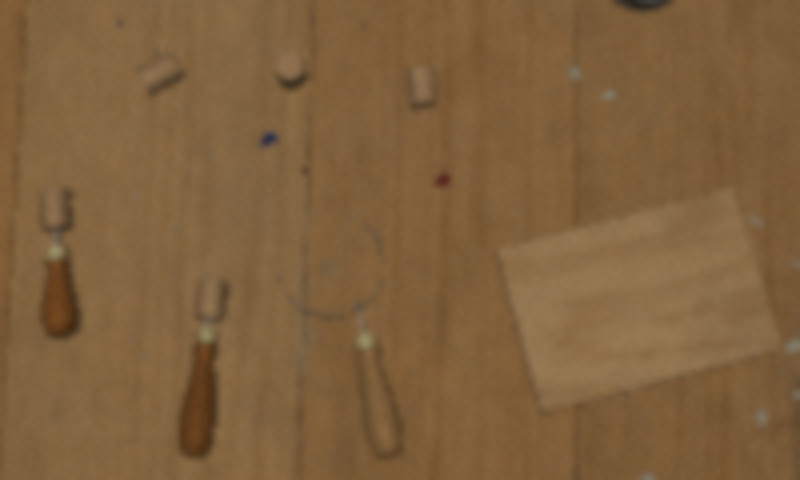

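View pics/sc.png

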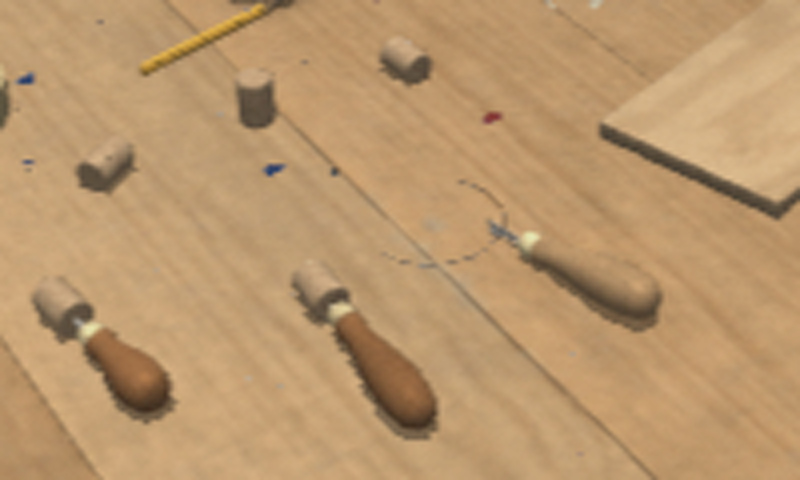

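The crops show:
- **Bare gouge:** in the top crop its butt is at (385,455), its collar at (365,340) and its blade tip near (357,300). The arc beside it is a mark on the bench.
- **Upright cork:** its top is at about (291,65) in the top crop and (255,76) in the scene crop.
- **Board corners:** (499,250), (733,190), (779,348) and (543,411).

Run:
```python
from h import *
import pickle
from scipy.spatial.transform import Rotation as R
t=pickle.load(open("top.pkl","rb"));s=pickle.load(open("scene.pkl","rb"))
T=lambda x,y,z:ray(t,215+x/4-.4,180+y/4-.4,z)
S=lambda x,y,z:ray(s,200+x/4-.4,215+y/4-.4,z)
b,c,p=T(384,455,.012),T(365.5,340,.01),T(358,302,.006)
print("butt,collar,tip",b,c,p,np.linalg.norm(p-b))
d=(c-b)[:2]/np.linalg.norm((c-b)[:2]);st=b[:2]+d*.109
print("steel est",st,"scene collar/blade", S(530,240,.01),S(505,230,.006))
ct=T(291,64,.031);print("cork",ct,S(255,76,.031))
bd=np.mean([T(*q,.012) for q in((499,250),(733,190),(779,348),(543,411))],0);print("board",bd,S(0,0,0)*0)
o=get_obs();r=R.from_quat(o["tool_rot"],scalar_first=True)
print(r.as_matrix().round(4).tolist())
```

```text
butt,collar,tip [ 0.39381016 -0.02387354  0.012     ] [ 0.48027562 -0.00790107  0.01      ] [ 0.50972863 -0.00138368  0.006     ] 0.1182323355722691
steel est [ 0.50099669 -0.00407334] scene collar/blade [ 0.48208348 -0.00991432  0.01      ] [ 0.50191858 -0.00627792  0.006     ]
cork [0.68932531 0.05375013 0.031     ] [0.68896903 0.05188743 0.031     ]
board [ 0.5154079  -0.21565699  0.012     ] [0. 0. 0.]
[[0.9164, 0.4002, -0.0008], [0.4002, -0.9164, 0.0015], [-0.0001, -0.0016, -1.0]]
```

Emit:
arm_command(commands=[0,0,-0.03,0,0,0,0,0,0,-0.05,0,0,0,0,0.03,-0.031,-0.05,0,0,0,0,0.06,-0.062,-0.05,0,0,0,0,0.09,-0.093,-0.05,0,0,0,0,0.12,-0.124,-0.05,0,0,0,0,0.15,-0.155,-0.05,0,0,0,0,0.18,-0.186,-0.05,0,0,0,0], force=20)

```text
t: 0.9
eef_pos: [0.3608, -0.3742, 0.281]
tool_rot: [-0.0, 0.979, 0.204, -0.0]
contact_force: [1.5, 1.5, -0.4]
gripper_width: -0.004
grasp_force: 0.0
```

Emit:
arm_command(commands=[0.03,-0.031,0,0,0,0,0,0.06,-0.062,0,0,0,0,0,0.09,-0.093,0,0,0,0,0,0.12,-0.124,0,0,0,0,0,0.15,-0.155,0,0,0,0,0,0.18,-0.186,0,0,0,0,0,0.21,-0.217,0,0,0,0,0,0.23,-0.237,0,0,0,0,0])

```text
t: 1.7
eef_pos: [0.477, -0.0634, 0.2812]
tool_rot: [-0.0, 0.979, 0.206, 0.0]
contact_force: [0.2, -1.0, 0.2]
gripper_width: -0.002
grasp_force: 0.0
```

Emit:
arm_command(commands=[0.03,-0.03,0,0,0,0,0,0.046,-0.047,0,0,0,0,0,0.046,-0.047,0.04,0,0,0,0,0.046,-0.047,0.08,0,0,0,0,0.046,-0.047,0.12,0,0,0,0,0.046,-0.047,0.15,0,0,0,0,0.046,-0.047,0.15,0,0,0,0,0.046,-0.047,0.15,0,0,0,0])

```text
t: 2.5
eef_pos: [0.4999, -0.0052, 0.1316]
tool_rot: [-0.0, 0.979, 0.205, -0.0]
contact_force: [0.7, 0.3, 0.3]
gripper_width: -0.001
grasp_force: 0.0
```

Run:
```python
from h import *
import pickle
c=read_camera("wrist");pickle.dump(c,open("w1.pkl","wb"))
cv2.imwrite("pics/w1.png",c["img"][:,:,::-1])
o=get_obs();print(o["eef_pos"])
P=np.linalg.inv(c["pose"])
for p in([.5,-.005,.006],o["eef_pos"]):
    q=c["camera_matrix"]@(P@[*p,1])[:3];print(q[:2]/q[2])
```

```text
[ 0.50085923 -0.00521001  0.13257361]
[327.74815865 231.81737265]
[329.12970987 314.56455313]
```

View pics/w1.png

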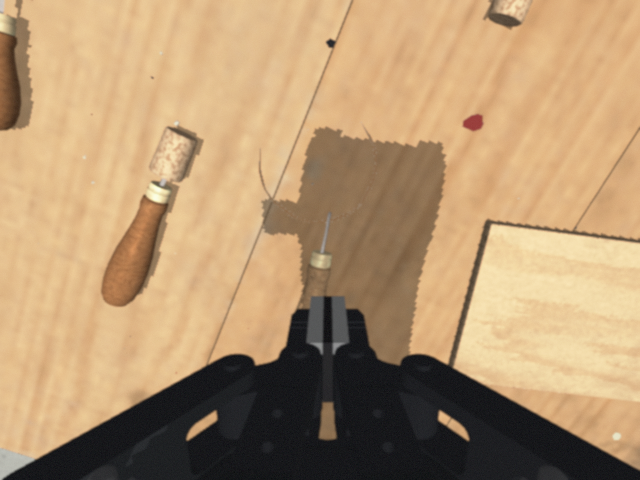

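The blade runs from (321,253) to (328,213), so its middle is at (324.5,233), about 2 mm from where I predicted.

Run:
```python
from h import *
import pickle
from scipy.spatial.transform import Rotation as R
c=pickle.load(open("w1.pkl","rb"))
a,b=ray(c,321,253,.006),ray(c,328,213,.006);m=(a+b)/2;print(a,b,m)
r=R.from_quat(get_obs()["tool_rot"],scalar_first=True)
print(r.inv().apply(m-[.5,-.0052,.031]),r.inv().apply([.689-m[0],.053-m[1],0]),r.inv().apply([.5154-.689,-.2157-.053,0]))
```

```text
[ 0.48326687 -0.00693445  0.006     ] [5.12765121e-01 3.93783807e-04 6.00000000e-03] [ 0.498016   -0.00327033  0.006     ]
[-0.00108263 -0.00257463  0.02499718] [0.19754096 0.02487406 0.00030308] [-0.26663437  0.17675596 -0.00030664]
```

Emit:
arm_command(commands=[-0.001,-0.0025,0.03,0,0,0,0,-0.001,-0.0025,0.06,0,0,0,0,-0.001,-0.0025,0.08,0,0,0,0,-0.001,-0.0025,0.09,0,0,0,0,-0.001,-0.0025,0.097,0,0,0,0,-0.001,-0.0025,0.1,0,0,0,0,-0.001,-0.0025,0.1,0,0,0,0,-0.001,-0.0025,0.1,0,0,0,0])

```text
t: 3.35
eef_pos: [0.4987, -0.0035, 0.0321]
tool_rot: [0.0, 0.979, 0.204, 0.001]
contact_force: [0.4, -0.2, -0.1]
gripper_width: 0.004
grasp_force: 0.0
```

Emit:
arm_command(commands=[0,0,0,0,0,0,0,0,0,0,0,0,0,0,0,0,0,0,0,0,0,0,0,0,0,0,0,0,0,0,0,0,0,0,0,0,0,0,0,0,0,0,0,0,0,0,0,0,0,0,0,0,0,0,0,0])

```text
t: 4.15
eef_pos: [0.498, -0.0034, 0.0313]
tool_rot: [-0.0, 0.979, 0.204, -0.0]
contact_force: [-0.9, -0.5, 0.2]
gripper_width: -0.004
grasp_force: 0.0
```

Emit:
arm_command(commands=[0,0,0,0,0,0,0,0,0,0,0,0,0,0,0,0,0,0,0,0,0,0,0,0,0,0,0,0,0,0,0,0,0,0,0,0,0,0,0,0,0,0,0,0,0,0,0,0,0,0,0,0,0,0,0,0])

```text
t: 4.95
eef_pos: [0.498, -0.0035, 0.0313]
tool_rot: [-0.0, 0.979, 0.204, 0.0]
contact_force: [0.2, 0.1, -0.5]
gripper_width: 0.002
grasp_force: 0.0
```

Emit:
arm_command(commands=[0,0,0,0,0,0,0,0,0,0,0,0,0,0,0,0,0,0,0,0,0,0,0,0,0,0,0,0,0,0,0,0,0,0,0,0,0,0,0,0,0,0,0,0,0,0,0,0,0,0,0,0,0,0,0,0])

```text
t: 5.75
eef_pos: [0.498, -0.0035, 0.0313]
tool_rot: [0.0, 0.979, 0.204, -0.0]
contact_force: [0.9, -0.4, -0.4]
gripper_width: -0.007
grasp_force: 0.0
```

Emit:
arm_command(commands=[0,0,-0.04,0,0,0,0,0,0,-0.09,0,0,0,0,0,0,-0.14,0,0,0,0,0,0,-0.17,0,0,0,0,0.04,0.005,-0.17,0,0,0,0,0.085,0.011,-0.17,0,0,0,0,0.13,0.0165,-0.17,0,0,0,0,0.165,0.021,-0.17,0,0,0,0])

```text
t: 6.55
eef_pos: [0.6597, 0.0441, 0.2013]
tool_rot: [-0.0, 0.979, 0.204, 0.0]
contact_force: [0.4, -0.4, 0.9]
gripper_width: -0.001
grasp_force: 0.0
```

Emit:
arm_command(commands=[0.023,0.003,0,0,0,0,0,0.0325,0.004,0,0,0,0,0,0.0325,0.004,0,0,0,0,0,0.0325,0.004,0.02,0,0,0,0,0.0325,0.004,0.04,0,0,0,0,0.0325,0.004,0.05,0,0,0,0,0.0325,0.004,0.05,0,0,0,0,0.0325,0.004,0.05,0,0,0,0])

```text
t: 7.35
eef_pos: [0.6889, 0.0524, 0.1521]
tool_rot: [0.0, 0.979, 0.204, 0.0]
contact_force: [0.0, -0.3, 0.4]
gripper_width: 0.002
grasp_force: 0.0
```

Run:
```python
from h import *
import pickle
c=read_camera("wrist");pickle.dump(c,open("w2.pkl","wb"))
cv2.imwrite("pics/w2.png",c["img"][:,:,::-1])
o=get_obs();print(o["eef_pos"])
P=np.linalg.inv(c["pose"])
q=c["camera_matrix"]@(P@[.689,.053,.031,1])[:3];print(q[:2]/q[2])
```

```text
[0.68935665 0.05258865 0.15251869]
[327.20257971 233.55825806]
```

View pics/w2.png

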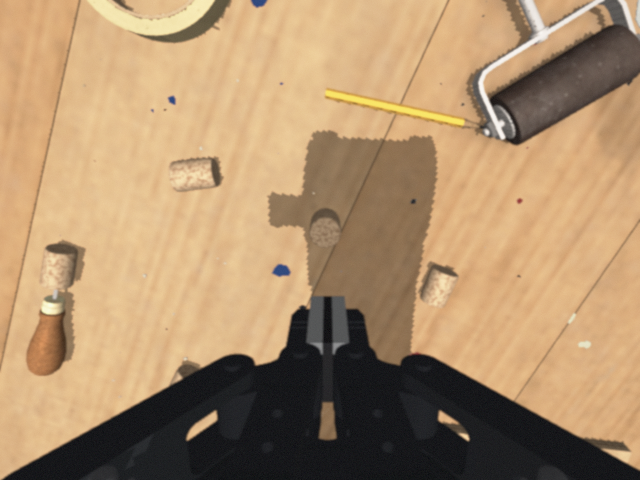

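The upright cork's top is centred near (325,233). That is about 2 px left of the prediction, so I'll shift about −2 mm along tool y.

Emit:
arm_command(commands=[0,-0.0015,0.03,0,0,0,0,0,-0.0015,0.055,0,0,0,0,0,-0.0015,0.075,0,0,0,0,0,-0.0015,0.087,0,0,0,0,0,-0.0015,0.093,0,0,0,0,0,-0.0015,0.096,0,0,0,0,0,-0.0015,0.096,0,0,0,0,0,-0.0015,0.096,0,0,0,0])

```text
t: 8.2
eef_pos: [0.6892, 0.0542, 0.0564]
tool_rot: [0.0, 0.979, 0.204, 0.001]
contact_force: [0.5, -0.9, 0.4]
gripper_width: -0.0
grasp_force: 0.0
```

Emit:
arm_command(commands=[0,0,0,0,0,0,0,0,0,0,0,0,0,0,0,0,0,0,0,0,0,0,0,0,0,0,0,0,0,0,0,0,0,0,0,0,0,0,0,0,0,0,0,0,0,0,0,0,0,0,0,0,0,0,0,0])

```text
t: 9.0
eef_pos: [0.6884, 0.054, 0.0553]
tool_rot: [0.0, 0.979, 0.204, -0.0]
contact_force: [0.0, -0.3, 1.1]
gripper_width: 0.001
grasp_force: 0.0
```

Emit:
arm_command(commands=[0,0,0,0,0,0,0,0,0,0,0,0,0,0,0,0,0,0,0,0,0,0,0,0,0,0,0,0,0,0,0,0,0,0,0,0,0,0,0,0,0,0,0,0,0,0,0,0,0,0,0,0,0,0,0,0])

```text
t: 9.8
eef_pos: [0.6884, 0.054, 0.0553]
tool_rot: [0.0, 0.979, 0.204, 0.0]
contact_force: [-1.1, -0.2, -0.2]
gripper_width: -0.005
grasp_force: 0.0
```

Emit:
arm_command(commands=[0,0,0,0,0,0,0,0,0,0,0,0,0,0,0,0,0,0,0,0,0,0,0,0,0,0,0,0,0,0,0,0,0,0,0,0,0,0,0,0,0,0,0,0,0,0,0,0,0,0,0,0,0,0,0,0])

```text
t: 10.6
eef_pos: [0.6884, 0.0541, 0.0553]
tool_rot: [-0.0, 0.979, 0.204, 0.0]
contact_force: [1.0, -0.5, 0.8]
gripper_width: -0.0
grasp_force: 0.0
```

Emit:
arm_command(commands=[0,0,-0.04,0,0,0,0,0,0,-0.085,0,0,0,0,0,0,-0.13,0,0,0,0,0,0,-0.165,0,0,0,0,-0.033,0.022,-0.165,0,0,0,0,-0.066,0.044,-0.165,0,0,0,0,-0.1,0.067,-0.165,0,0,0,0,-0.133,0.089,-0.165,0,0,0,0])

```text
t: 11.4
eef_pos: [0.6011, -0.0822, 0.2205]
tool_rot: [0.0, 0.979, 0.204, 0.0]
contact_force: [-0.5, -0.0, -0.3]
gripper_width: 0.004
grasp_force: 0.0
```

Emit:
arm_command(commands=[-0.033,0.022,0,0,0,0,0,-0.066,0.044,0,0,0,0,0,-0.1,0.067,0,0,0,0,0,-0.12,0.08,0,0,0,0,0,-0.1335,0.089,0,0,0,0,0,-0.1335,0.089,0.02,0,0,0,0,-0.1335,0.089,0.02,0,0,0,0,-0.1335,0.089,0.02,0,0,0,0])

```text
t: 12.2
eef_pos: [0.5154, -0.2152, 0.2004]
tool_rot: [-0.0, 0.979, 0.205, -0.0]
contact_force: [-0.4, 0.2, 0.3]
gripper_width: 0.001
grasp_force: 0.0
```

Run:
```python
from h import *
import pickle
c=read_camera("wrist");pickle.dump(c,open("w3.pkl","wb"))
cv2.imwrite("pics/w3.png",c["img"][:,:,::-1])
o=get_obs();print(o["eef_pos"])
P=np.linalg.inv(c["pose"])
q=c["camera_matrix"]@(P@[.5154,-.2157,.012,1])[:3];print(q[:2]/q[2])
```

```text
[ 0.51592906 -0.21517176  0.20084032]
[328.50003569 212.76697325]
```

View pics/w3.png

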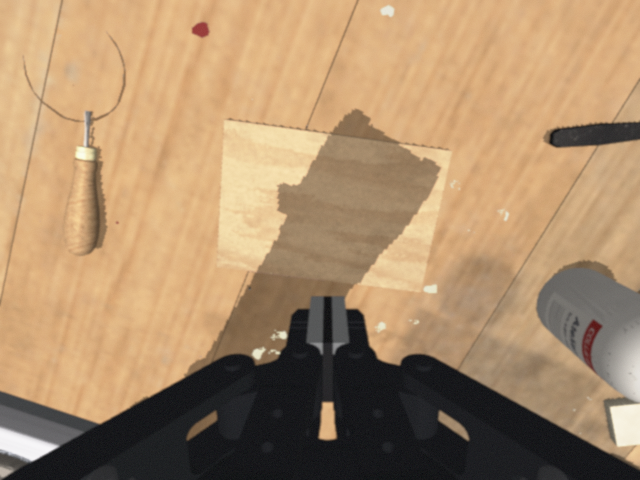

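The board's corners are at (225,120), (450,150), (424,292) and (217,266), so its middle is at about (329,210). The prediction was (328.5,213), so the position holds. The glue bottle is well to the right.

Emit:
arm_command(commands=[0.001,0,0.04,0,0,0,0,0.001,0,0.08,0,0,0,0,0.001,0,0.115,0,0,0,0,0.001,0,0.14,0,0,0,0,0.001,0,0.155,0,0,0,0,0.001,0,0.163,0,0,0,0,0.001,0,0.163,0,0,0,0,0.001,0,0.163,0,0,0,0])

```text
t: 13.05
eef_pos: [0.5174, -0.2155, 0.0385]
tool_rot: [0.001, 0.979, 0.205, 0.001]
contact_force: [0.5, 0.1, 0.1]
gripper_width: 0.002
grasp_force: 0.0
```

Emit:
arm_command(commands=[0,0,0,0,0,0,0,0,0,0,0,0,0,0,0,0,0,0,0,0,0,0,0,0,0,0,0,0,0,0,0,0,0,0,0,0,0,0,0,0,0,0,0,0,0,0,0,0,0,0,0,0,0,0,0,0])

```text
t: 13.85
eef_pos: [0.5164, -0.2153, 0.0373]
tool_rot: [-0.0, 0.979, 0.204, -0.0]
contact_force: [0.3, -0.4, -0.1]
gripper_width: -0.004
grasp_force: 0.0
```

Emit:
arm_command(commands=[0,0,0,0,0,0,0,0,0,0,0,0,0,0,0,0,0,0,0,0,0,0,0,0,0,0,0,0,0,0,0,0,0,0,0,0,0,0,0,0,0,0,0,0,0,0,0,0,0,0,0,0,0,0,0,0])

```text
t: 14.65
eef_pos: [0.5164, -0.2154, 0.0373]
tool_rot: [0.0, 0.979, 0.204, 0.0]
contact_force: [-0.0, 0.5, 0.7]
gripper_width: 0.001
grasp_force: 0.0
```

Emit:
arm_command(commands=[0,0,0,0,0,0,0,0,0,0,0,0,0,0,0,0,0,0,0,0,0,0,0,0,0,0,0,0,0,0,0,0,0,0,0,0,0,0,0,0,0,0,0,0,0,0,0,0,0,0,0,0,0,0,0,0])

```text
t: 15.45
eef_pos: [0.5164, -0.2153, 0.0373]
tool_rot: [-0.0, 0.979, 0.204, 0.0]
contact_force: [-0.4, 0.2, 0.8]
gripper_width: -0.003
grasp_force: 0.0
```

Emit:
arm_command(commands=[0,0,-0.04,0,0,0,0,0,0,-0.08,0,0,0,0,0,0,-0.12,0,0,0,0,0,0,-0.15,0,0,0,0,0,0,-0.165,0,0,0,0,0,0,-0.165,0,0,0,0,0,0,-0.165,0,0,0,0,0,0,-0.165,0,0,0,0])

```text
t: 16.25
eef_pos: [0.5154, -0.2151, 0.2008]
tool_rot: [-0.001, 0.979, 0.204, -0.001]
contact_force: [0.2, -0.1, -0.2]
gripper_width: 0.002
grasp_force: 0.0
```

Emit:
arm_command(commands=[0,0,0,0,0,0,0,0,0,0,0,0,0,0,0,0,0,0,0,0,0])

```text
t: 16.55
eef_pos: [0.5161, -0.2152, 0.2017]
tool_rot: [-0.0, 0.979, 0.204, -0.0]
contact_force: [0.8, 0.1, -0.4]
gripper_width: 0.002
grasp_force: 0.0
```

```bash
python3 -c "from station import hand_in;print(hand_in())"
```

```text
the job is handed in; nothing more can be done
None
```

I pointed at the bare steel, the upright cork and the middle of the board, in that order, about 2.5 cm above each for over two seconds; no contact force registered, and I handed the job in at 16.6 s with the hand raised to 20 cm above the board.

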